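Load the feed track from the pouring tray

ROBOT

A 6-joint arm with a two-finger parallel gripper is mounted at the origin on a cart in front of the work surface, level with it; the furniture and walls round the work are solid. World frame = base frame: x ahead of the robot, y to its left, z up, the work surface at z = 0. Lengths are in m, angles in rad, forces in N, time in s.
With the tool pointing down it reaches from about 0.3 to 0.875 m from the base axis. Payload 6.4 kg.
Tool frame: the origin (TCP) lies at the very end of the fingers, on their centre line; the grasp point (between the pads) lies 19 mm behind it; z points along the fingers, y is the line along which they close (so a half turn about z gives the same grasp; the last joint's range is limited). The gripper opens to 85 mm and grips with 20 to 120 N. Pads are 22 mm wide; open, the fingers measure 114 mm over their backs; the gripper's body (76 mm by 85 mm) begins 54 mm behind the grasp point. The pads swing forward as they close: fully open they stand 13 mm farther back than shut.
Start: joints at [-1.498, 0.181, 1.607, -0, 1.354, -0.206], TCP at [0.158, -0.553, 0.231] pointing down, gripper open.
Joint ranges: [-2.99, 2.99], [-0.89, 2.07], [0.3, 2.58], [-1.14, 4.28], [0, 2.63], [-3.12, 3.12]. Speed limits (rad/s): [2.57, 2.57, 3.01, 3.14, 3.14, 3.14].

INTERFACE

Orientations are given as a unit quaternion [w, x, y, z].
In Python, from bench import ctrl gives the robot as it stands.
- The arm moves only by the tool jog_arm, never from a script. Its argument "series" is a list that holds one entry, the list of rows, each a list of 7 numbers: the shift along the tool's x, y, z in mm, then the turn, a rotation vector about the tool's x, y, z in rad, then the finger opening in mm, from 0 to 85.4. In form: [[[tx, ty, tz, rx, ry, rz, gripper], ...]]. A call has exactly 10 rows; each row shifts and turns the commanded pose from where the row before left it, along the tool's axes as they then stand; what a row does not reach is not made up. A row lasts 1/10 s, in which the tool goes at most 50 mm and 8.59 degrees, less where a joint would pass 70% of its speed; a pose out of reach is approached as far as the arm can. A call with a gripper value outside its range is refused whole. The fingers move at their own pace and stop on an object; the grip force is fixed at half the most. Time passes only in rows, so rows that do not move let the fingers close, or fill a call up. It gives the time, the measured TCP pose, the force, the opening and the grip force at its end, in the units of the state.
- ctrl.get_obs(): the state, without advancing time (a new reading comes with each control period).
- ctrl.camera(name): name is "side" or "top" or "wrist"; returns a dict with "frame" (420x560x3 uint8, blue, green, red), "z_map" (420x560 float32, m along the optical axis (not along the pixel's ray), 0 where there is no reading), "fx", "fy", "cx", "cy" (pixels), "xyz" and "rotation" of the camera in the world. Camera axes: x right, y down, z forward; pixel columns grow to the right and rows downward; lengths in m; the calibration is good to about 2 mm. The wrist camera is an equidistant fisheye: a pixel r from the principal point sees the ray r / f radians off the axis. A picture is of the moment at which its call begins.
- ctrl.hand_in(): hands the job in; it is judged then, once.
The state is a dict: "time_s": time; "q": joint angles; "dq": joint speeds; "joint_efforts": joint torques, N m; "eef_pos": TCP position; "eef_rot": TCP orientation; "wrist_force": force on the tool from outside, world axes, zero at the start; "torque": the same for the moment, N m; "opening": opening from 0.0 (shut) to 1.0 (fully open); "grasp_force": force on a finger pad.
Only numpy, scipy, OpenCV 4.12 (cv2) and the standard library are available. Lean on these libraries where they do the work, as an engineer would, in place of code of your own. Each camera call takes 0.05 s, during which the arm holds its last target. There are 200 camera calls.

TASK

Load the press's feed track with the five spacer bushings that lie in the pouring tray: hook the lip of the tray's spout over the round rest bar at the head of the track, beside the guide rail, and tip the tray about the bar so that the bushings slide out in single file and run down the groove. All five must end lying flat in one row in the straight groove; then stand the empty tray flat on the bench. Do not touch the bushings with the gripper, and leave everything else where it is.

Things in the scene. Friction and masses are not known exactly. Their poses are not given: they have to be found in the camera images.
- track: Feed track, fixed: foot plate 80 x 200 mm carrying an aluminium chute with steel walls that slopes down at 22 degrees along the track's +y. Origin on the bench under its middle. At its head, on the +x side, stands the guide rail: an upright steel strip along y, from 70 mm upstream (-y) to 22 mm downstream of the rest bar and from 22 mm below to 18 mm above the bar's middle.
- groove (a point): Middle of the groove's floor at the face of the end stop, 32 mm above the bench. Axes tilted with the groove: y points down it (the groove lies at negative y), z is square to its floor. Groove 26 mm wide, walls 12 mm high, straight from the stop to y = -118 mm, then flaring to 40 mm at the mouth, y = -152 mm. Five bushings in a row reach from the stop to about y = -110 mm.
- rest_bar (a point): Middle of the rest bar: a fixed level round steel bar, 8 mm diameter, along the track's x just above the groove's mouth, 93 mm above the bench. It is free between a cheek plate (face 22 mm to the track's -x side of this point) and the guide rail (face 18 mm to the +x side). Upstream (-y) of the bar, its holders and the guide rail there is only the foot plate with its screws, up to 13 mm high.
- tray: Loose bare aluminium pouring tray, 0.26 to 0.46 kg, 96 mm wide (x), pours along its +y. Origin under the middle of its body at the underside of its four 9 mm feet. Floor top at z = 12 mm, 3 mm walls to z = 36 mm. The wall at +x is straight (outer face x = 48 mm); the other slants in to a spout 26 mm wide inside (x = 19 to 45 mm), 32 mm outside, whose open lip ends at y = 102 mm.
- tray_grip (a point): Grasp point at (0, -83, 52) mm in the tray's frame, 14 mm below the top of the grip: a black upright plate outside the rear wall, 10 mm thick along the tray's y, 60 mm wide along x. Pinch it from above across the 10 mm with the fingers opened only about 35 mm; gripped at this point the fingertips stay 33 mm above the tray's origin, clear of the bushings (tops at 26 mm).
- tray_hook (a point): Where the middle of the rest bar lies when the lip is fully hooked over it: (32, 90, 5) mm in the tray's frame, under the middle of the spout. A flange there, 26 mm wide, 4 mm thick, front face at y = 86 mm, hangs 8 mm down from the floor's underside (z = 9 mm): lower the spout on the bar, move along +y until the flange stops at the bar, then tip the tray about the bar.
- bushing_0: One of five equal turned steel spacer bushings: plain ring, 22 mm outside, 12 mm bore, 14 mm high, 30 g, lying flat in the tray. Origin at its centre, z along its bore. Oiled: they slide on tray and track at slopes over 7 to 11 degrees (friction 0.12 to 0.18). Side by side they can wedge before the spout; leaning the tray to its straight wall lines them up along it.
- bushing_1: One of five equal turned steel spacer bushings: plain ring, 22 mm outside, 12 mm bore, 14 mm high, 30 g, lying flat in the tray. Origin at its centre, z along its bore.
- bushing_2: One of five equal turned steel spacer bushings: plain ring, 22 mm outside, 12 mm bore, 14 mm high, 30 g, lying flat in the tray. Origin at its centre, z along its bore.
- bushing_3: One of five equal turned steel spacer bushings: plain ring, 22 mm outside, 12 mm bore, 14 mm high, 30 g, lying flat in the tray. Origin at its centre, z along its bore.
- bushing_4: One of five equal turned steel spacer bushings: plain ring, 22 mm outside, 12 mm bore, 14 mm high, 30 g, lying flat in the tray. Origin at its centre, z along its bore.
- pliers: Bystander: red-handled pliers, 174 mm long, lying on the bench.
- glue_bottle: Bystander: small glue bottle, 29 x 40 x 134 mm high, standing.
- solder_tin: Bystander: grey round tin, 62 mm across, 48 mm high.
- torque_driver: Bystander: screwdriver with a red grip, 188 mm long, lying.
- mandrel_1: Bystander: turned steel press tool, 35 mm across, 66 mm high, standing.
- hex_key: Bystander: black hex key, 88 mm long, lying.
- ball_pen: Bystander: green pen, 145 mm long, lying.
- hub_05: Bystander: black flanged hub, 41 mm across, 39 mm high, standing.

How it is judged:
By the outcome, as a careful person would: the job done as asked, in the order asked, and still so for the second after the job is handed in, with the robot touching nothing.
It also fails if it takes over 61 s, if anything falls off the work surface, if the arm or the gripper's body presses on something with over 40 N, if the wrist force passes 120 N, or if a joint passes its speed limit or range.

## Working session

There is one attempt and no reset: what is moved stays moved. The work goes in short steps, Python scripts to look and compute and a tool call to move; the robot and the scene stay as the last step left them, time stands still between calls to the robot, and variables do not carry over. Pictures are saved under pics/ and viewed, at most 10 in all, crops included, and the job is handed in when it is done.

Besides the shell and the picture viewer there is one more tool, called after "Emit:" by a JSON object that holds its "fn" and its "kwargs". jog_arm: Moves the arm, as the interface text tells. Its arguments: {"type":"object","properties":{"series":{"type":"array"}},"required":["series"]}

```bash
ls; mkdir -p pics
python3 - <<'E'
from bench import ctrl
import cv2,pickle
for n in ("top","side"):
    c=ctrl.camera(n); pickle.dump(c,open(f"{n}0.pkl","wb")); cv2.imwrite(f"pics/{n}0.png",c["frame"])
    print(n,c["fx"],c["fy"],c["cx"],c["cy"],c["xyz"],c["rotation"])
print(ctrl.get_obs())
E
```

```text
pics
top 497.0988599830482 497.0988599830482 281.6276460108198 202.74293862145257 [ 0.42043865 -0.01289228  1.67901731] [-0.01699292  0.70881806 -0.70484215  0.02203966]
side 464.57423963250636 464.57423963250636 271.77426714428043 210.041887978873 [-0.3185268   0.75479015  0.56645096] [ 0.21300921 -0.3466732   0.75960151 -0.50739562]
{'time_s': 0.1, 'q': array([-1.49832570e+00,  1.81478907e-01,  1.60790356e+00,  1.11856249e-05,
        1.35379655e+00, -2.06298553e-01]), 'dq': array([-0.00079931, -0.00155717, -0.00190689,  0.00121868, -0.00036526,
        0.00081595]), 'joint_efforts': array([ 6.41494553e-04, -4.45874441e+01, -3.52238810e+01, -3.07491346e-04,
        4.14188733e-03,  2.23972683e-05]), 'eef_pos': array([ 0.15820878, -0.55229344,  0.23046956]), 'eef_rot': array([-7.91037393e-04,  9.90301541e-01,  1.38932460e-01,  5.84835276e-05]), 'wrist_force': array([ 0.47644176,  0.15767686, -0.16715306]), 'torque': array([ 0.01978633,  0.03565175, -0.00698024]), 'grasp_force': 0.0, 'opening': 0.9984104252294721}
```

View pics/top0.png

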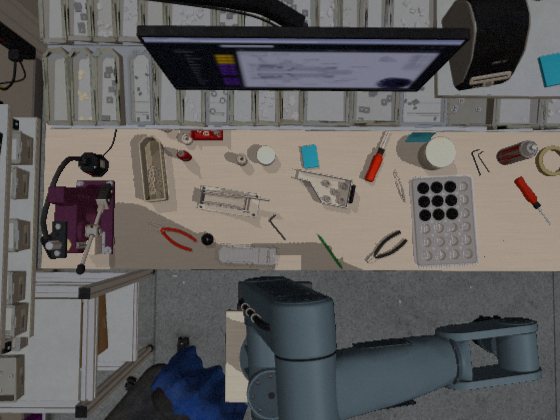

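View pics/side0.png

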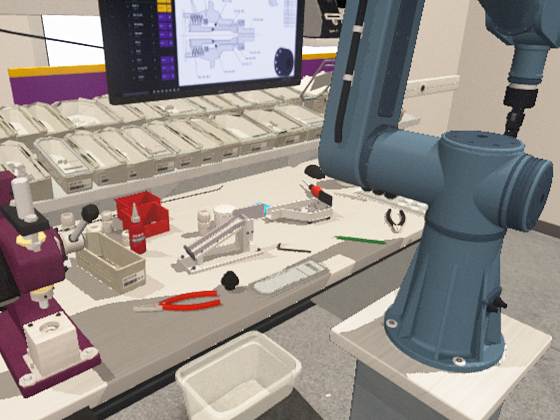

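The top view shows the tray (px 295–355, 170–208; grip at 352,193; spout left), and the track at (195–270, 185–218) with its head towards the tray. The side view shows both, with the hex key nearby. A closer crop follows.

```bash
cat > h.py <<'E'
import numpy as np, cv2, pickle
from scipy.spatial.transform import Rotation as R
def rot(q): return R.from_quat([q[1],q[2],q[3],q[0]])
def ray(c,u,v,fish=False):
    x=(u-c["cx"])/c["fx"]; y=(v-c["cy"])/c["fy"]
    if fish:
        r=np.hypot(x,y); s=np.sinc(r/np.pi); d=np.stack([x*s,y*s,np.cos(r)],-1)
    else: d=np.stack([x,y,np.ones_like(x)],-1)
    return rot(c["rotation"]).apply(d)
def onplane(c,uv,z,fish=False):
    uv=np.atleast_2d(np.array(uv,float)); d=ray(c,uv[:,0],uv[:,1],fish)
    return np.array(c["xyz"])+d*((z-c["xyz"][2])/d[:,2])[:,None]
def proj(c,P,fish=False):
    d=rot(c["rotation"]).inv().apply(np.atleast_2d(P)-c["xyz"])
    if fish:
        t=np.arctan2(np.hypot(d[:,0],d[:,1]),d[:,2]); k=t/np.hypot(d[:,0],d[:,1]); x,y=d[:,0]*k,d[:,1]*k
    else: x,y=d[:,0]/d[:,2],d[:,1]/d[:,2]
    return np.c_[c["cx"]+c["fx"]*x,c["cy"]+c["fy"]*y]
E
python3 - <<'E'
from h import *
c=pickle.load(open("top0.pkl","rb"))
f=c["frame"][150:250,185:365]; cv2.imwrite("pics/topc.png",cv2.resize(f,None,fx=4.4,fy=4.4,interpolation=cv2.INTER_CUBIC))
print(onplane(c,[[353,193],[296,173],[262,212],[197,200]],0.05).round(3))
E
```

```text
[[ 0.544 -0.259  0.05 ]
 [ 0.609 -0.071  0.05 ]
 [ 0.48   0.04   0.05 ]
 [ 0.518  0.253  0.05 ]]
```

View pics/topc.png

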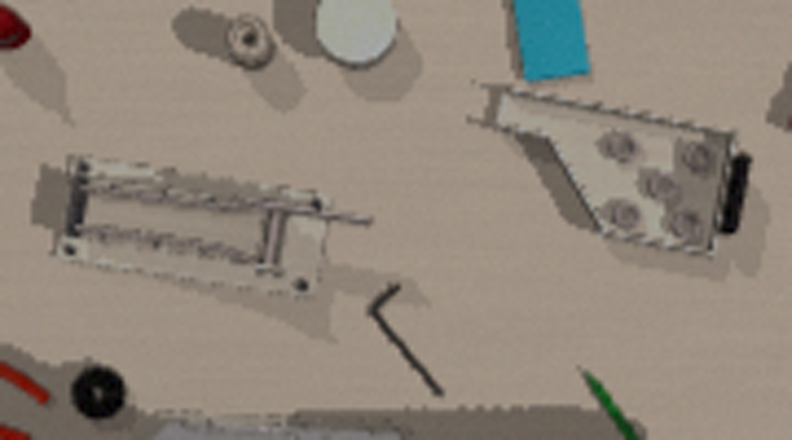

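The crop confirms it: tray yaw about -10°, five bushings visible in the body, and the spout at crop (480,100). The track's rest bar is at crop (275,240), with the guide rail ending at (370,220). I'll move over to look with the wrist camera.

Emit:
{"fn": "jog_arm", "kwargs": {"series": [[[39,-28,-4,0,0,0,85],[39,-28,-4,0,0,0,85],[39,-28,-4,0,0,0,85],[39,-28,-4,0,0,0,85],[39,-28,-4,0,0,0,60],[39,-28,-4,0,0,0,35],[39,-28,-4,0,0,0,35],[39,-28,-4,0,0,0,35],[39,-28,-4,0,0,0,35],[20,-14,-4,0,0,0.1,35]]]}}

```text
time_s: 1.1
eef_pos: [0.4431, -0.1918, 0.2712]
eef_rot: [-0.0, 0.996, 0.09, 0.0]
wrist_force: [0.1, -0.6, -0.1]
opening: 0.409
grasp_force: 0.0
```

Run:
```python
from bench import ctrl
import cv2,pickle
c=ctrl.camera("wrist"); pickle.dump(c,open("w1.pkl","wb")); cv2.imwrite("pics/w1.png",c["frame"])
print(c["fx"],c["cx"],c["cy"],c["xyz"],c["rotation"])
```

```text
325.19226210127806 277.63417549865875 213.5830612336806 [ 0.51242085 -0.17904394  0.41327499] [ 0.10783284  0.760336   -0.63407185 -0.09063187]
```

View pics/w1.png

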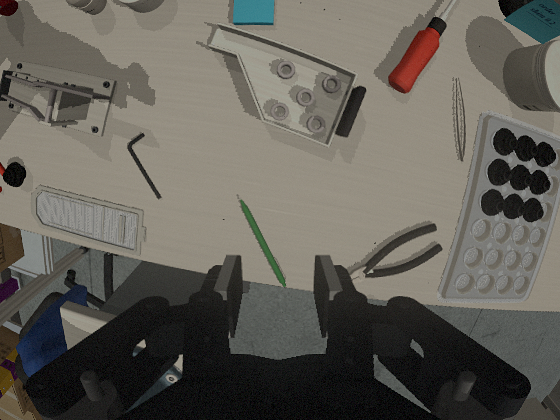

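The wrist view shows the tray (px 205–365, 25–145; grip at 350,110), with all five bushings. The track is at the left edge (0–115, 65–130). I'll move over the track head.

Emit:
{"fn": "jog_arm", "kwargs": {"series": [[[11,-40,0,0,0,0,35],[11,-40,0,0,0,0,35],[11,-40,0,0,0,0,35],[11,-40,0,0,0,0,35],[11,-40,0,0,0,0,35],[0,0,0,0,0,0.11,35],[0,0,0,0,0,0.11,35],[0,0,0,0,0,0.11,35],[0,0,0,0,0,0,35],[0,0,0,0,0,0,35]]]}}

```text
time_s: 2.15
eef_pos: [0.4601, 0.0115, 0.271]
eef_rot: [-0.0, 0.997, -0.074, -0.0]
wrist_force: [0.9, 0.4, 1.5]
opening: 0.408
grasp_force: 0.0
```

Run:
```python
from bench import ctrl
import cv2,pickle
c=ctrl.camera("wrist"); pickle.dump(c,open("w2.pkl","wb")); cv2.imwrite("pics/w2.png",cv2.resize(c["frame"][:300,50:450],None,fx=2,fy=2,interpolation=cv2.INTER_CUBIC))
print(c["fx"],c["cx"],c["cy"],c["xyz"],c["rotation"],ctrl.get_obs()["eef_pos"])
```

```text
325.19226210127806 277.63417549865875 213.5830612336806 [0.52992574 0.0011761  0.41301072] [-0.0922509  -0.6462883   0.74989598  0.1070384 ] [0.46015708 0.01141865 0.27108089]
```

View pics/w2.png

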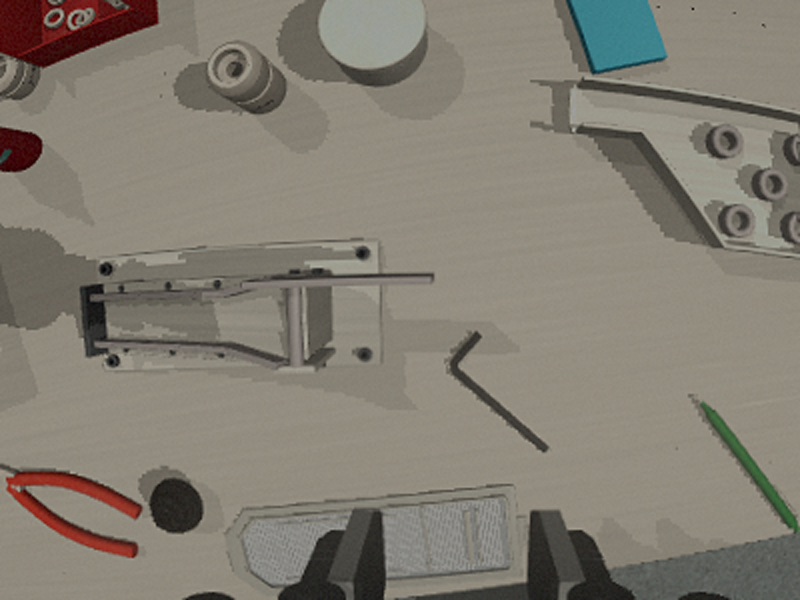

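The picture shows the bar at crop (296, 287–362), the rail top from (243,285) to (433,278), foot-plate screws at (362,253), (365,354), (107,268), (113,360), and the tray spout at (530–640, 80–130). Now measuring from depth and rays.

```bash
cat >> h.py <<'E'
def cloud(c,fish=True):
    v,u=np.mgrid[0:420,0:560]; x=(u-c["cx"])/c["fx"]; y=(v-c["cy"])/c["fy"]
    if fish:
        r=np.hypot(x,y); s=np.sinc(r/np.pi)/np.cos(r); x,y=x*s,y*s
    z=c["z_map"]; P=np.stack([x*z,y*z,z],-1).reshape(-1,3)
    return (rot(c["rotation"]).apply(P)+c["xyz"]).reshape(420,560,3)
E
python3 - <<'E'
from h import *
w1=pickle.load(open("w1.pkl","rb"));w2=pickle.load(open("w2.pkl","rb"))
q=lambda p:(50+p[0]/2,p[1]/2)
print("screws z10",(onplane(w2,[q(p) for p in [(362,253),(365,354),(107,268),(113,360)]],.011,True)*1e3).round(1).tolist())
print("bar ends z93",(onplane(w2,[q(p) for p in [(295,288),(297,361)]],.095,True)*1e3).round(1).tolist())
print("rail ends z111",(onplane(w2,[q(p) for p in [(433,278),(243,285)]],.111,True)*1e3).round(1).tolist())
C2=cloud(w2)*1e3; C1=cloud(w1)*1e3
def box(C,lo,hi,zl,zh):
    m=(C[...,0]>lo[0])&(C[...,0]<hi[0])&(C[...,1]>lo[1])&(C[...,1]<hi[1])&(C[...,2]>zl)&(C[...,2]<zh); return C[m]
def fit(P,n):
    if len(P)<5: print(n,len(P)); return
    vx,vy,x0,y0=cv2.fitLine(P[:,:2].astype(np.float32),cv2.DIST_HUBER,0,.01,.01).ravel()
    if vy<0: vx,vy=-vx,-vy
    t=(P[:,:2]-[x0,y0])@[vx,vy]
    print(n,len(P),"yaw deg",np.degrees(np.arctan2(-vx,vy)).round(2),"ctr",x0.round(1),y0.round(1),"ends",(np.array([x0,y0])+np.outer(np.percentile(t,[1,99]),[vx,vy])).round(1).tolist(),"zmed",np.median(P[:,2]).round(1))
print("bench z",np.median(box(C2,(400,0),(460,40),-20,20)[:,2]),np.median(box(C1,(450,-180),(490,-120),-20,20)[:,2]))
fit(box(C2,(480,-40),(560,100),103,118),"rail")
B=box(C2,(470,20),(540,70),88,102); fit(B,"bar")
for n,C in (("w1",C1),("w2",C2)):
    G=box(C,(480,-330),(620,-200),55,75); fit(G,n+" grip")
    if len(G)>9: print(cv2.minAreaRect(G[:,:2].astype(np.float32)),G[:,2].max())
    T=box(C,(480,-300),(680,-30),31,42); print(n,"rim",len(T))
    if len(T)>50: print(T[np.argmax(T[:,1])],T[np.argmax(T[:,0])],T[np.argmin(T[:,0])])
E
```

```text
screws z10 [[532.8, 58.7, 11.0], [469.9, 67.6, 11.0], [559.6, 234.6, 11.0], [496.7, 245.1, 11.0]]
bar ends z93 [[521.1, 82.9, 95.0], [484.6, 88.9, 95.0]]
rail ends z111 [[515.3, 13.7, 111.0], [527.9, 104.1, 111.0]]
bench z -0.5356563948324677 -0.5342476607282376
rail 408 yaw deg -8.73 ctr 521.2 57.2 ends [[514.9, 16.1], [527.7, 99.2]] zmed 110.3
bar 46 yaw deg -9.51 ctr 520.1 38.3 ends [[517.2, 21.1], [525.2, 68.8]] zmed 89.4
w1 grip 544 yaw deg 79.46 ctr 540.0 -254.9 ends [[568.9, -260.3], [511.6, -249.6]] zmed 64.7
((540.3192138671875, -255.89173889160156), (11.080572128295898, 60.45515823364258), 79.30916595458984) 67.25372591775181
w1 rim 1224
[590.19127109 -82.3243437   35.33086192] [620.59544863 -88.09647697  33.71874929] [ 494.23695405 -240.49114636   35.14702741]
w2 grip 455 yaw deg 79.54 ctr 538.8 -252.4 ends [[569.0, -258.0], [512.1, -247.5]] zmed 64.0
((540.0159301757812, -255.47091674804688), (11.179027557373047, 59.8047981262207), 79.40044403076172) 67.62868363070939
w2 rim 1198
[589.70893117 -81.00174653  32.2568969 ] [620.09892436 -86.8312605   33.37067301] [ 494.88199846 -240.41766217   33.90002557]
```

Emit:
{"fn": "jog_arm", "kwargs": {"series": [[[0,0,0,0,0,0.036,35],[21.3,41.3,0,0,0,0,35],[21.3,41.3,0,0,0,0,35],[21.3,41.3,0,0,0,0,35],[21.3,41.3,0,0,0,0,35],[21.3,41.3,0,0,0,0,35],[21.3,41.3,0,0,0,0,35],[0,0,45,0,0,0,35],[0,0,45,0,0,0,35],[0,0,45,0,0,0,35]]]}}

```text
time_s: 3.2
eef_pos: [0.5395, -0.2566, 0.1347]
eef_rot: [0.0, 0.996, -0.093, 0.0]
wrist_force: [1.3, 0.6, -0.7]
opening: 0.408
grasp_force: 0.0
```

Run:
```python
from h import *
from bench import ctrl
o=ctrl.get_obs(); print(o["eef_pos"],o["eef_rot"],o["q"])
w2=pickle.load(open("w2.pkl","rb"));c=ctrl.camera("wrist");pickle.dump(c,open("w3.pkl","wb"))
a=np.radians(-10.55);Rz=R.from_euler("z",a)
O=np.array([555.4,-174.1,0])
pts=np.array([[48,102,36],[16,102,36],[48,102,9],[16,102,9],[48,-75,36],[30,-88,66],[-30,-88,66],[30,-78,66],[-30,-78,66]])
W=(Rz.apply(pts)+O)/1e3
im2=cv2.resize(w2["frame"],None,fx=3,fy=3)[0:330,850:1350].copy()
for p in proj(w2,W,True): cv2.circle(im2,(int(p[0]*3-850),int(p[1]*3)),2,(0,0,255),-1)
im3=c["frame"].copy()
for p in proj(c,W,True): cv2.circle(im3,(int(p[0]),int(p[1])),1,(0,0,255),-1)
im=np.zeros((600,800,3),np.uint8); im[:330,:500]=im2; cv2.imwrite("pics/chk.png",im); 
im3=im3[0:270,0:300]; im[330:600,500:800]=im3; cv2.imwrite("pics/chk.png",im)
```

```text
[ 0.53950302 -0.25655907  0.13471341] [ 1.11617574e-04  9.95658119e-01 -9.30850369e-02  2.71894741e-04] [-6.42434260e-01  3.29821767e-01  1.63025531e+00  1.01044602e-04
  1.18093523e+00  1.11476368e+00]
```

View pics/chk.png

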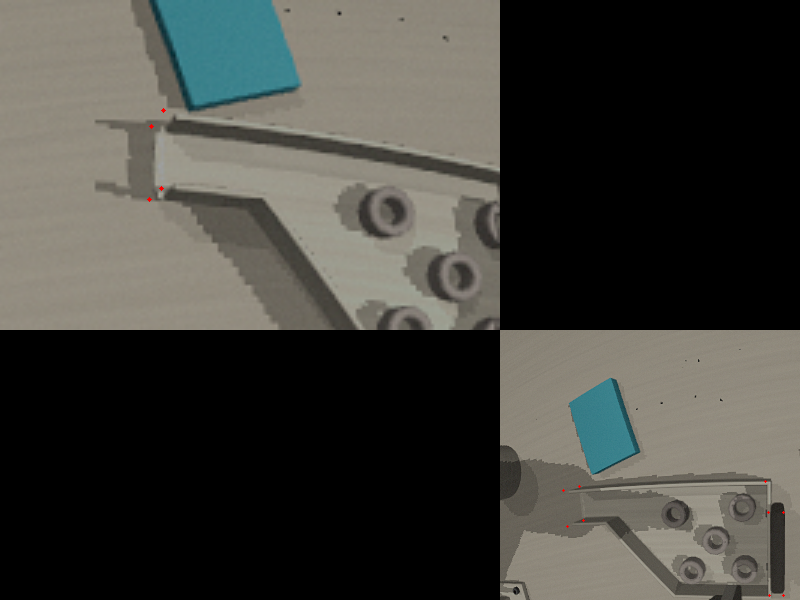

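The overlay in w2 puts the predicted lip corner at (163,110), against about (170,117) actual. The tray is therefore within 2–3 mm of the estimate; I'll refine with depth from this closer view.

Run:
```python
from h import *
a=np.radians(-10.55);Rz=R.from_euler("z",a);O=np.array([555.4,-174.1,0])
for n in ("w1","w2","w3"):
    c=pickle.load(open(n+".pkl","rb")); T=Rz.inv().apply((cloud(c)*1e3-O).reshape(-1,3))
    m=lambda x0,x1,y0,y1,z0,z1: T[(T[:,0]>x0)&(T[:,0]<x1)&(T[:,1]>y0)&(T[:,1]<y1)&(T[:,2]>z0)&(T[:,2]<z1)]
    W=m(38,58,-65,115,33,38.5); p=np.polyfit(W[:,1],W[:,0],1)
    print(n,"xwall top: x at y=0",p[1].round(2),"yaw corr deg",np.degrees(-p[0]).round(2),"lip y pct99",np.percentile(W[:,1],99).round(1),len(W))
    S=m(8,24,75,115,33,38.5); print(" spout inner wall x",np.median(S[:,0]).round(1) if len(S) else None,"ymax",S[:,1].max().round(1) if len(S) else None)
    Rr=m(-30,30,-82,-66,33,38.5); print(" rear wall y",np.median(Rr[:,1]).round(1) if len(Rr) else None)
    G=m(-45,45,-100,-65,61,72); G=G[(abs(G[:,2]-np.median(G[:,2]))<2)]; print(" grip x",np.percentile(G[:,0],[1,99]).round(1),"y",np.percentile(G[:,1],[3,97]).round(1),"z",np.median(G[:,2]).round(1))
    F=m(22,42,60,115,8,15); print(" spout floor ymax",np.percentile(F[:,1],99.).round(1) if len(F) else None)
```

```text
w1 xwall top: x at y=0 46.5 yaw corr deg -0.1 lip y pct99 95.3 379
 spout inner wall x 17.6 ymax 96.6
 rear wall y -77.1
 grip x [-29.1  29. ] y [-87.7 -78.9] z 65.0
 spout floor ymax 101.0
w2 xwall top: x at y=0 46.51 yaw corr deg -0.08 lip y pct99 96.3 311
 spout inner wall x 17.7 ymax 97.3
 rear wall y -77.2
 grip x [-28.9  28.7] y [-87.  -78.1] z 64.9
 spout floor ymax 101.6
w3 xwall top: x at y=0 47.11 yaw corr deg 0.1 lip y pct99 94.1 755
 spout inner wall x 18.4 ymax 97.2
 rear wall y -76.5
 grip x [-27.8  29.5] y [-87.6 -79.1] z 65.0
 spout floor ymax 101.1
```

Tray pose is confirmed within about 0.5 mm: wall 46.5, spout wall 17.5, grip centre (0,-83). Next I descend and grip.

Emit:
{"fn": "jog_arm", "kwargs": {"series": [[[0.5,-1,34,0,0,0,35],[0,0,34,0,0,0,35],[0,0,20,0,0,0,35],[0,0,13.7,0,0,0,35],[0,0,0,0,0,0,35],[0,0,0,0,0,0,0],[0,0,0,0,0,0,0],[0,0,0,0,0,0,0],[0,0,0,0,0,0,0],[0,0,0,0,0,0,0]]]}}

```text
time_s: 4.25
eef_pos: [0.5416, -0.2557, 0.0365]
eef_rot: [0.001, 0.996, -0.093, 0.001]
wrist_force: [-1.1, -0.8, 6.2]
opening: 0.108
grasp_force: 60.3
```

Gripped (60 N, 0.108 = 9 mm). Lifting straight up, then rolling toward the straight wall with the nose slightly up.

Emit:
{"fn": "jog_arm", "kwargs": {"series": [[[0,0,-10,0,0,0,0],[0,0,-20,0.02,0,0,0],[0,0,-30,0.02,0,0,0],[0,0,-35,0.03,0,0,0],[0,0,-35,0.03,-0.02,0,0],[0,0,-10,0,-0.08,0,0],[0,0,0,0,-0.1,0,0],[0,0,0,0,-0.1,0,0],[0,0,0,0,-0.1,0,0],[0,0,0,0,-0.1,0,0]]]}}

```text
time_s: 5.25
eef_pos: [0.5396, -0.2601, 0.1745]
eef_rot: [-0.071, 0.964, -0.078, -0.243]
wrist_force: [-0.0, -0.6, -6.5]
opening: 0.108
grasp_force: 59.1
```

Run:
```python
from h import *
from bench import ctrl
c=ctrl.camera("wrist");pickle.dump(c,open("w4.pkl","wb")); o=ctrl.get_obs(); print(o["eef_pos"],o["eef_rot"],o["wrist_force"],o["torque"])
s=ctrl.camera("side"); pickle.dump(s,open("s4.pkl","wb"))
im=np.zeros((600,800,3),np.uint8); im[:420,:500]=c["frame"][:420,0:500]; 
im[300:600,400:800]=cv2.resize(s["frame"][130:280,200:400],(400,300)); cv2.imwrite("pics/p4.png",im)
```

```text
[ 0.53950142 -0.25929892  0.17129771] [-0.07249825  0.9631791  -0.07757749 -0.24700559] [-3.34322391  0.91448296 -8.16744584] [-0.60353329 -0.4352      0.01808489]
```

View pics/p4.png

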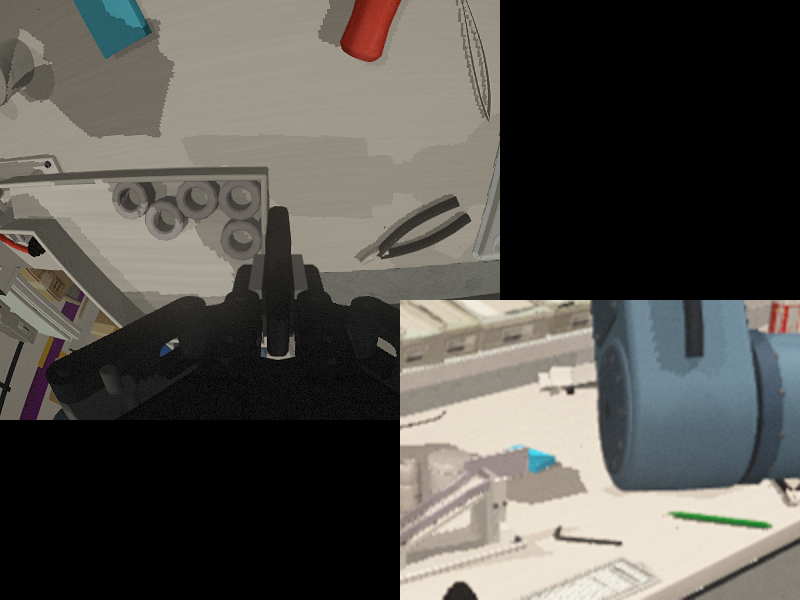

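The picture shows three bushings on the straight wall at (130,198), (200,198) and (240,198). One sits half in the gap at (163,217), and one is second-row at the rear at (240,240). I'll tip the nose briefly down while rolled so they file in, then back up.

Emit:
{"fn": "jog_arm", "kwargs": {"series": [[[0,0,0,-0.08,0,0,0],[0,0,0,-0.08,0,0,0],[0,0,0,-0.08,0,0,0],[0,0,0,-0.08,0,0,0],[0,0,0,0,0,0,0],[0,0,0,0.06,0,0,0],[0,0,0,0.06,0,0,0],[0,0,0,0.05,0,0,0],[0,0,0,0,0,0,0],[0,0,0,0,0,0,0]]]}}

```text
time_s: 6.35
eef_pos: [0.5392, -0.2609, 0.1745]
eef_rot: [0.001, 0.967, -0.061, -0.246]
wrist_force: [0.1, -0.0, -6.4]
opening: 0.101
grasp_force: 59.4
```

```bash
cat > tr.py <<'E'
from h import *
from bench import ctrl
# tray frame in tool frame: x=tool x, y=-tool y, z=-tool z ; origin offset (tool frame) nominal
M=np.diag([1,-1,-1.])
def look(tag):
    c=ctrl.camera("wrist");pickle.dump(c,open(tag+".pkl","wb")); o=ctrl.get_obs()
    return c,np.array(o["eef_pos"]),rot(o["eef_rot"]),o
def traycloud(c,p,Rt,off=np.array([0,-83,34.5])):
    P=Rt.inv().apply(cloud(c).reshape(-1,3)-p)*1e3   # tool frame
    return P@M.T+off
def bush(T,c,show=True):
    m=(T[:,2]>21)&(T[:,2]<31)&(T[:,0]>-44)&(T[:,0]<44.5)&(T[:,1]>-74)&(T[:,1]<110)
    g=np.zeros((190,100),np.uint8); g[(T[m,1]+78).astype(int),(T[m,0]+50).astype(int)]=255
    g=cv2.morphologyEx(g,cv2.MORPH_CLOSE,np.ones((3,3)))
    G=cv2.GaussianBlur(cv2.resize(g,None,fx=4,fy=4),(0,0),3)
    h=cv2.HoughCircles(G,cv2.HOUGH_GRADIENT,1,70,param1=100,param2=12,minRadius=40,maxRadius=48)
    r=[] if h is None else [(round(x/4-50,1),round(y/4-78,1)) for x,y,_ in h[0]]
    return sorted(r,key=lambda a:-a[1]),g
E
python3 - <<'E'
from tr import *
import sys
def rep(c,p,Rt):
    T=traycloud(c,p,Rt); f=T[(abs(T[:,0]-20)<15)&(T[:,1]>30)&(T[:,1]<70)&(abs(T[:,2]-12)<8)]
    A=np.c_[f[:,:2],np.ones(len(f))]; k=np.linalg.lstsq(A,f[:,2],rcond=None)[0]; print("floor z at (20,50)",(k@[20,50,1]).round(2),"slopes deg",np.degrees(k[:2]).round(2),len(f))
    W=T[(T[:,0]>38)&(T[:,0]<56)&(abs(T[:,1])<90)&(abs(T[:,2]-36)<3)];q=np.polyfit(W[:,1],W[:,0],1);print("wall x0",q[1].round(1),"yaw",np.degrees(-q[0]).round(2))
    r,g=bush(T,c); print(r); return g
c4=pickle.load(open("w4.pkl","rb")); g=rep(c4,np.array([.53950142,-.25929892,.17129771]),rot([-0.07249825,.9631791,-.07757749,-.24700559]))
c,p,Rt,o=look("w5"); print(p,o["eef_rot"],o["wrist_force"]); g5=rep(c,p,Rt)
cv2.imwrite("pics/g.png",np.hstack([g,g5]))
E
```

```text
floor z at (20,50) 12.26 slopes deg [-3.48  2.23] 2075
wall x0 45.1 yaw -0.42
[(np.float32(6.6), np.float32(33.1)), (np.float32(32.4), np.float32(-5.9)), (np.float32(10.4), np.float32(-64.9))]
[ 0.53934027 -0.26037792  0.17449446] [ 0.00112562  0.96730728 -0.06023203 -0.24634826] [-0.7082389   0.42715859 -6.0305488 ]
floor z at (20,50) 9.85 slopes deg [-7.35  4.73] 2080
wall x0 46.2 yaw -0.75
[(np.float32(34.6), np.float32(13.4)), (np.float32(32.6), np.float32(-8.9)), (np.float32(32.1), np.float32(-30.9)), (np.float32(16.9), np.float32(-44.1)), (np.float32(33.1), np.float32(-57.6))]
```

```bash
cat >> tr.py <<'E'
def rep(c,p,Rt,z0=12):
    T=traycloud(c,p,Rt); f=T[(T[:,0]>24)&(T[:,0]<41)&(T[:,1]>35)&(T[:,1]<95)&(abs(T[:,2]-z0)<9)]
    A=np.c_[f[:,:2],np.ones(len(f))]; k=np.linalg.lstsq(A,f[:,2],rcond=None)[0]
    for _ in range(3):
        s=abs(A@k-f[:,2])<1.5; k=np.linalg.lstsq(A[s],f[s,2],rcond=None)[0]
    print("floor z at (32,60)",(k@[32,60,1]).round(2),"slopes",k[:2].round(3),s.sum())
    W=T[(T[:,0]>38)&(T[:,0]<56)&(abs(T[:,1])<90)&(abs(T[:,2]-36)<3)];q=np.polyfit(W[:,1],W[:,0],1);print("wall x0",q[1].round(1),"yaw slope",-q[0].round(4))
    r,g=bush(T,c); print([(float(a),float(b)) for a,b in r]); return T
E
python3 - <<'E'
from tr import *
w3=pickle.load(open("w3.pkl","rb")); w5=pickle.load(open("w5.pkl","rb"))
q5=rot([.00112562,.96730728,-.06023203,-.24634826]);p5=np.array([.53934027,-.26037792,.17449446])
for n,c in(("w3",w3),("w5",w5)):
    C=cloud(c).reshape(-1,3)*1e3; b=C[(abs(C[:,2])<12)&(C[:,0]>400)&(C[:,0]<700)&(C[:,1]<-320)&(C[:,1]>-450)]
    A=np.c_[b[:,:2]-[540,-380],np.ones(len(b))];print(n,"bench fit",np.linalg.lstsq(A,b[:,2],rcond=None)[0].round(4),len(b))
T=rep(w3,np.array([.5402,-.2557,.033+.0015]),rot([0,.99577,-.0919,0]))
T=rep(w5,p5,q5)
# world tilt of floor plane in w5
C=cloud(w5).reshape(-1,3); s=(T[:,0]>24)&(T[:,0]<41)&(T[:,1]>35)&(T[:,1]<95)&(abs(T[:,2]-10)<6)
X=C[s]*1e3; X0=X.mean(0); n=np.linalg.svd(X-X0)[2][2] if len(X)<4000 else None; n*=np.sign(n[2]); print("normal",n.round(3), "tool -z",(-q5.apply([0,0,1])).round(3))
E
```

```text
w3 bench fit [-0.0027 -0.0047 -0.3649] 32546
w5 bench fit [-0.0035 -0.0066 -0.3747] 23689
floor z at (32,60) 11.44 slopes [-0.007 -0.003] 1002
wall x0 46.8 yaw slope -0.0069
[(21.399999618530273, 0.8999999761581421), (-28.899999618530273, -9.399999618530273), (-1.399999976158142, -32.400001525878906), (25.899999618530273, -55.400001525878906), (-27.100000381469727, -55.599998474121094)]
floor z at (32,60) 8.7 slopes [ 0.004 -0.002] 1606
wall x0 46.2 yaw slope -0.0131
[(34.599998474121094, 13.399999618530273), (32.599998474121094, -8.899999618530273), (32.099998474121094, -30.899999618530273), (16.899999618530273, -44.099998474121094), (33.099998474121094, -57.599998474121094)]
normal [ 0.473 -0.025  0.881] tool -z [ 0.477 -0.027  0.879]
```

No slip in the grip, and four bushings are on the wall with the fifth at (17,-44), half in the file. One more nose-down nudge.

Emit:
{"fn": "jog_arm", "kwargs": {"series": [[[0,0,0,-0.08,0,0,0],[0,0,0,-0.08,0,0,0],[0,0,0,-0.06,0,0,0],[0,0,0,0,0,0,0],[0,0,0,0,0,0,0],[0,0,0,0.08,0,0,0],[0,0,0,0.08,0,0,0],[0,0,0,0.06,0,0,0],[0,0,0,0,0,0,0],[0,0,0,0,0,0,0]]]}}

```text
time_s: 7.4
eef_pos: [0.5394, -0.2611, 0.1744]
eef_rot: [0.001, 0.967, -0.061, -0.247]
wrist_force: [1.0, -0.4, -5.0]
opening: 0.107
grasp_force: 59.5
```

```bash
sed -i 's/34.5\])/37.0])/' tr.py
python3 - <<'E'
from tr import *
c,p,Rt,o=look("w6"); print(p,o["eef_rot"],o["wrist_force"]); rep(c,p,Rt)
E
```

```text
[ 0.53945423 -0.2603873   0.17434083] [ 0.00147021  0.96721954 -0.06008226 -0.24672724] [-0.67518129  0.09166167 -6.0888804 ]
floor z at (32,60) 15.95 slopes [-0.011 -0.15 ] 220
wall x0 46.4 yaw slope -0.0104
[(33.900001525878906, 65.9000015258789), (34.400001525878906, 42.900001525878906), (-40.599998474121094, 23.399999618530273), (33.400001525878906, 19.100000381469727), (33.599998474121094, -14.899999618530273), (33.900001525878906, -46.099998474121094)]
```

All five bushings are now in single file (x≈34, y = 66, 43, 19, -15, -46). Next: raise the nose slightly and unroll gently.

Emit:
{"fn": "jog_arm", "kwargs": {"series": [[[0,0,0,0.05,0,0,0],[0,0,0,0.05,0.03,0,0],[0,0,0,0.01,0.06,0,0],[0,0,0,0,0.08,0,0],[0,0,0,0,0.08,0,0],[0,0,0,0,0.08,0,0],[0,0,0,0,0.08,0,0],[0,0,0,0,0.06,0,0],[0,0,0,0,0.03,0,0],[0,0,0,0,0,0,0]]]}}

```text
time_s: 8.45
eef_pos: [0.5385, -0.2591, 0.1746]
eef_rot: [-0.032, 0.996, -0.083, 0.003]
wrist_force: [0.1, -0.3, -5.3]
opening: 0.107
grasp_force: 59.3
```

```bash
cat >> tr.py <<'E'
YT=np.radians(-8.7); BAR=np.array([505.5,85.6,93]); DX=-1.5
def tgt(tcp, back=0, up=0, pitch=0, roll=0):
    # pose of tool with tray hooked: tcp = TCP in tray frame (mm); pitch>0 nose down about bar
    Rz=R.from_euler("z",YT); Rw=Rz*R.from_euler("x",-pitch)*R.from_euler("y",roll)
    b=BAR+Rz.apply([DX,-back,up]); p=b+Rw.apply(np.array(tcp)-[32,90,5])
    return p, Rw*R.from_matrix(M)
def delta(p,Rt,pt,Rtt):
    return Rt.inv().apply(pt-p*1e3), (Rt.inv()*Rtt).as_rotvec()
E
python3 - <<'E'
from tr import *
c,p,Rt,o=look("w7"); print(p,o["eef_rot"],o["wrist_force"]); T=rep(c,p,Rt)
for x0,x1 in ((-30,30),): 
    G=T[(abs(T[:,0])<40)&(abs(T[:,1]+77)<4)&(abs(T[:,2]-36)<2)]; print("rear wall y",np.median(G[:,1]))
S=T[(T[:,0]>10)&(T[:,0]<24)&(T[:,1]>75)&(T[:,1]<96)&(abs(T[:,2]-35)<3)]; print("spout wall x (17.5)",np.median(S[:,0]),S[:,1].max())
W=T[(abs(T[:,0]-46)<6)&(T[:,1]>75)&(T[:,1]<96)&(abs(T[:,2]-35)<3)]; print("straight wall x at spout (46.5)",np.median(W[:,0]))
pt,Rtt=tgt([0,-83,36.8],back=7,up=28,pitch=-.05); d=delta(p,Rt,pt,Rtt); print(pt,d[0].round(1),d[1].round(4))
E
```

```text
[ 0.53893692 -0.25930667  0.17458189] [-0.0324341   0.99603128 -0.08284005  0.00269164] [-0.24270431 -1.06269603 -5.437418  ]
floor z at (32,60) 15.94 slopes [-0.059 -0.138] 183
wall x0 45.1 yaw slope -0.0039
[(18.399999618530273, 50.400001525878906), (32.900001525878906, 19.899999618530273), (-31.600000381469727, 2.4000000953674316), (32.599998474121094, -13.899999618530273), (32.400001525878906, -45.099998474121094)]
rear wall y -76.08259310172403
spout wall x (17.5) 16.685612374658866 95.21002668396247
straight wall x at spout (46.5) 45.3440232230514
[444.95080598 -88.61899536 144.113862  ] [-120.9 -150.5   40.3] [-0.0151 -0.0008 -0.0141]
```

Run:
```python
from tr import *
c=pickle.load(open("w7.pkl","rb"));p=np.array([.53893692,-.25930667,.17458189]);Rt=rot([-.0324341,.99603128,-.08284005,.00269164])
T=traycloud(c,p,Rt,np.array([1.2,-83.4,37.0]))
g=np.full((60,30),np.nan)
for j in range(20,-21,-1): pass
for y in range(96,-70,-5):
    row=[]
    for x in range(-2,46,4):
        s=T[(abs(T[:,0]-x)<2)&(abs(T[:,1]-y)<2.5)&(T[:,2]<45)&(T[:,2]>-5)]
        row.append("%3d"%np.median(s[:,2]) if len(s)>1 else "  .")
    print("%4d"%y," ".join(row))
W=T[(T[:,0]>44)&(T[:,0]<50)&(abs(T[:,1])<60)&(T[:,2]>30)&(T[:,2]<40)]; print("rim",np.percentile(W[:,2],[50,80,95]).round(1))
```

```text
96   .   .   .   .   .  20  10  10  10  10  10   .
  91   .   .   .   .   .  23  10  11  11  11  10  10
  86   .   .   .   .  34  23  11   .   .   .   .  10
  81   .   .   .   .   .  27   .   .   .   .   .   .
  76   .   .   .   .   .  26   .  24  24  24  24  24
  71   .   .   .   .   .  25  11  24  20  19  23  24
  66   .   .   .   .   .  26  11  24  23   .  24  24
  61   .   .   .   .  34  24  11  23  24  24  24  23
  56   .   .  34  26  24  12   .  21  23  23  23  19
  51   .  34  24  22  11  10   .  24  22  21  24  24
  46  27  24  17  11  11  11  11  24  19  20  23  25
  41  22  11  10  11  11  10  11  25  24   .  24  24
  36  11  11  11  11  11  11  10  23  24  24  23  21
  31  11  11  11  11  11  11   .   .  24  24  24   .
  26  11  11  11  11  11  11   .  24  20  19  24  25
  21  11  11  11  11  11  11  11  25  18  11  24  25
  16  11  11  11  11  11  11  11  24  24  24  25  24
  11  11  11  11  11  11  11  11  12  19  20  19  20
   6  11  11  11  11  11  11  11  11  11  11  11  11
   1  11  11  11  11  11  11  11  11  11  11  11  11
  -4  11  11  11  11  11  11  12  24  24  24  25  24
  -9  11  11  11  11  11  11  23  25  20  17  24  25
 -14  11  11  11  11  11  11  24  24  13  11  24  25
 -19  11  11  11  11  11  11  11  25  25  25  25  25
 -24  11  11  11  11  11  11  11  11  19  20  18  18
 -29  11  11  11  11  11  11  11  11  11  11  11  11
 -34  11  11  11  11  11  11  11  11  24  25  12  11
 -39  11  11  11  11  11  11   .  25  24  21  25  24
 -44  11  11  11  11  11  11  24  24  12  11  24  25
 -49  11  11  11  11  11  11  11  25  20  11  25  25
 -54  11  11  11  11  11  11  11  12  25  25  23  22
 -59  11  11  11  11  11  11  11  11  11  11  11  10
 -64  11  11  11  11  11  11  11  11  11  11  11  11
 -69  12  11  11  11  11  11  11  11  11  11  11  11
rim [34.9 35.5 36.1]
```

The file is perfect: rings at y≈68, 45, 21, -12, -44, along the straight wall. Smooth transport to above the bar next.

Emit:
{"fn": "jog_arm", "kwargs": {"series": [[[-1.3,-1.7,0.4,0,0,-0.0014,0],[-2.7,-3.3,0.8,0,0,-0.0014,0],[-4,-5,1.3,0,0,-0.0014,0],[-5.3,-6.7,1.7,0,0,-0.0014,0],[-6.7,-8.4,2.1,0,0,-0.0014,0],[-8,-10,2.5,0,0,-0.0014,0],[-8,-10,2.5,0,0,-0.0014,0],[-8,-10,2.5,0,0,-0.0014,0],[-8,-10,2.5,0,0,-0.0014,0],[-8,-10,2.5,0,0,-0.0014,0]]]}}

```text
time_s: 9.5
eef_pos: [0.4918, -0.1744, 0.1604]
eef_rot: [-0.033, 0.997, -0.076, 0.004]
wrist_force: [-0.7, 0.5, -5.2]
opening: 0.105
grasp_force: 59.3
```

Emit:
{"fn": "jog_arm", "kwargs": {"series": [[[-8,-10,2.5,0,0,0,0],[-8,-10,2.5,0,0,0,0],[-8,-10,2.5,0,0,0,0],[-8,-10,2.5,0,0,0,0],[-8,-10,2.5,0,0,0,0],[-6.7,-8.4,2.1,0,0,0,0],[-5.3,-6.7,1.7,0,0,0,0],[-4,-5,1.3,0,0,0,0],[-2.7,-3.3,0.8,0,0,0,0],[-1.3,-1.7,0.4,0,0,0,0]]]}}

```text
time_s: 10.5
eef_pos: [0.4448, -0.0908, 0.1465]
eef_rot: [-0.032, 0.997, -0.076, 0.004]
wrist_force: [0.0, -0.6, -6.2]
opening: 0.105
grasp_force: 59.3
```

Run:
```python
from tr import *
c,p,Rt,o=look("w8"); print(p,o["eef_rot"],o["wrist_force"])
T=traycloud(c,p,Rt,np.array([1.2,-83.4,37.2])); C=cloud(c).reshape(-1,3)*1e3
m=lambda *b:T[(T[:,0]>b[0])&(T[:,0]<b[1])&(T[:,1]>b[2])&(T[:,1]<b[3])&(T[:,2]>b[4])&(T[:,2]<b[5])]
print("wall x",np.median(m(40,52,-60,60,33,38)[:,0]),"spout",np.median(m(40,52,70,95,33,38)[:,0]),np.median(m(10,24,75,96,33,38)[:,0]))
# rail top in world
Rz=R.from_euler("z",YT); L=Rz.inv().apply(C-BAR)
s=L[(L[:,0]>8)&(L[:,0]<30)&(abs(L[:,1])<80)&(L[:,2]>14)&(L[:,2]<21)]; print("rail x rel bar (~19.5)",np.percentile(s[:,0],[10,50,90]) if len(s) else 0,len(s), s[:,1].min() if len(s) else 0)
Tc=rot(o["eef_rot"])
for k in (dict(back=7,up=30,pitch=-.06),dict(back=6,up=4,pitch=0),):
    pt,Rtt=tgt([1.2,-83.4,37.2],**k); d=delta(p,Rt,pt,Rtt); print(k,d[0].round(1),d[1].round(4))
im=np.zeros((420,560,3),np.uint8); im[:]=c["frame"]; cv2.imwrite("pics/p8.png",cv2.resize(im[60:360,0:400],None,fx=2,fy=2))
```

```text
[ 0.44470132 -0.09068706  0.14643225] [-0.03256868  0.99653751 -0.07640783  0.00375621] [-0.04967475 -0.5214265  -5.1437749 ]
wall x 46.994112635711616 spout 46.81269167524384 18.193815351139516
rail x rel bar (~19.5) [18.28378115 19.79365393 21.34883067] 521 -69.23105678433302
{'back': 7, 'up': 30, 'pitch': -0.06} [ 1.1 -1.3  1.8] [-0.0055 -0.0026 -0.0011]
{'back': 6, 'up': 4, 'pitch': 0} [ 1.1 -2.9 17.5] [-0.0655 -0.0026 -0.0012]
```

View pics/p8.png

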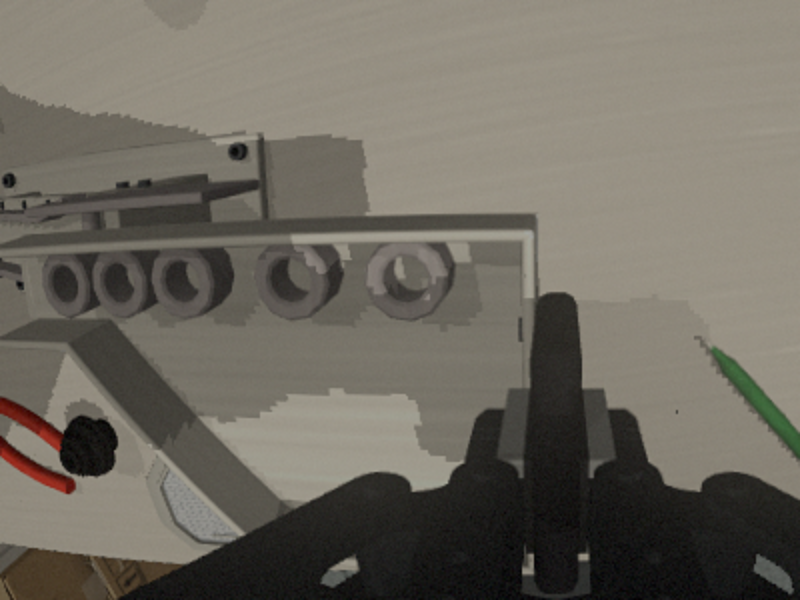

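The five bushings are in file at (70,283), (125,283), (195,280), (298,280) and (410,280). The straight wall runs just left of the rail, clear of it. Lowering onto the bar.

Emit:
{"fn": "jog_arm", "kwargs": {"series": [[[0.5,0,2,-0.004,0,0,0],[0,-0.5,3,-0.008,0,0,0],[0,-0.5,3,-0.008,-0.001,0,0],[0,-0.5,3,-0.008,-0.001,0,0],[0,-0.5,3,-0.009,0,0,0],[0,-0.5,2,-0.009,0,0,0],[0,-0.4,1.5,-0.009,0,0,0],[0,0,1.5,-0.009,0,0,0],[0,0,1,0,0,0,0],[0,0,0,0,0,0,0]]]}}

```text
time_s: 11.55
eef_pos: [0.4459, -0.0873, 0.1265]
eef_rot: [-0.001, 0.997, -0.076, 0.0]
wrist_force: [-0.1, 0.8, -6.3]
opening: 0.103
grasp_force: 59.3
```

```bash
cat > st.py <<'E'
from tr import *
import sys
o=ctrl.get_obs(); p=np.array(o["eef_pos"]);Rt=rot(o["eef_rot"])
print(p.round(4),"F",o["wrist_force"].round(2),"T",o["torque"].round(2),"open",o["opening"])
for a in sys.argv[1:]:
    b,u,pi=map(float,a.split(",")); pt,Rtt=tgt([1.2,-83.4,37.2],back=b,up=u,pitch=pi); d=delta(p,Rt,pt,Rtt); print(a,d[0].round(1),d[1].round(4))
E
python3 st.py 6,0,0 0,0,0
```

```text
[ 0.4459 -0.0873  0.1265] F [-0.08  0.8  -6.3 ] T [-0.36  0.06 -0.02] open 0.10340445613500174
6,0,0 [ 0.5 -0.5  1.3] [-0.0015 -0.0003 -0.001 ]
0,0,0 [ 0.5 -6.5  1.3] [-0.0015 -0.0003 -0.001 ]
```

Emit:
{"fn": "jog_arm", "kwargs": {"series": [[[0,0,1,0,0,0,0],[0,0,1,0,0,0,0],[0,0,0.5,0,0,0,0],[0,-0.7,0,0,0,0,0],[0,-1.2,0,0,0,0,0],[0,-1.5,0,0,0,0,0],[0,-1.5,0,0,0,0,0],[0,-1,0,0,0,0,0],[0,-0.6,0,0,0,0,0],[0,0,0,0,0,0,0]]]}}

```text
time_s: 12.55
eef_pos: [0.447, -0.0808, 0.1242]
eef_rot: [-0.001, 0.997, -0.076, 0.0]
wrist_force: [0.2, 0.5, -3.6]
opening: 0.106
grasp_force: 59.8
```

```bash
python3 st.py 0,0,0
```

```text
[ 0.447  -0.0808  0.1242] F [ 0.22  0.51 -3.61] T [ 0.16 -0.08 -0.04] open 0.1062444377197067
0,0,0 [ 0.3  0.1 -1. ] [-0.0017 -0.0007 -0.0012]
```

The lip rests on the bar (about 2.7 N unloaded). I'll push on gently until the flange stops.

Emit:
{"fn": "jog_arm", "kwargs": {"series": [[[0,-0.6,0,0,0,0,0],[0,-0.6,0,0,0,0,0],[0,-0.6,0,0,0,0,0],[0,-0.4,0,0,0,0,0],[0,0,0,0,0,0,0],[0,0,0,0,0,0,0],[0,0,0,0,0,0,0],[0,0,0,0,0,0,0],[0,0,0,0,0,0,0],[0,0,0,0,0,0,0]]]}}

```text
time_s: 13.55
eef_pos: [0.4473, -0.0793, 0.1243]
eef_rot: [-0.0, 0.997, -0.076, 0.0]
wrist_force: [-2.0, -4.7, -1.6]
opening: 0.107
grasp_force: 59.9
```

```bash
python3 st.py 0,0,0
```

```text
[ 0.4473 -0.0793  0.1243] F [-2.   -4.7  -1.65] T [-0.68  0.2   0.01] open 0.106610209799038
0,0,0 [ 0.3  1.6 -0.9] [-0.0005 -0.0007 -0.0013]
```

The flange has stopped at the bar (Fy -4.7 N). Testing the pivot with a small tip first.

Emit:
{"fn": "jog_arm", "kwargs": {"series": [[[0,-1,-5.1,-0.03,0,0,0],[0,-1,-5.1,-0.03,0,0,0],[0,-1,-5.1,-0.03,0,0,0],[0,0,0,0,0,0,0],[0,0,0,0,0,0,0],[0,0,0,0,0,0,0],[0,0,0,0,0,0,0],[0,0,0,0,0,0,0],[0,0,0,0,0,0,0],[0,0,0,0,0,0,0]]]}}

```text
time_s: 14.55
eef_pos: [0.4479, -0.0759, 0.1395]
eef_rot: [0.044, 0.996, -0.077, -0.003]
wrist_force: [-1.8, -5.6, -1.3]
opening: 0.105
grasp_force: 60.1
```

```bash
sed -i 's/\[1.2,-83.4,37.2\],back/[1.0,-81.8,36.3],back/' st.py; python3 st.py 0,0,0.09 0,0,0.12,  2>/dev/null || python3 st.py 0,0,0.09
```

```text
[ 0.4479 -0.0759  0.1395] F [-1.78 -5.55 -1.33] T [-0.63  0.14 -0.05] open 0.10504718945682995
0,0,0.09 [ 0.  -0.  -0.1] [-0.0012 -0.0008 -0.0016]
[ 0.4479 -0.0759  0.1395] F [-1.78 -5.55 -1.33] T [-0.63  0.14 -0.05] open 0.10504718945682995
0,0,0.09 [ 0.  -0.  -0.1] [-0.0012 -0.0008 -0.0016]
```

The pivot tracks within 0.1 mm. Pouring now.

Emit:
{"fn": "jog_arm", "kwargs": {"series": [[[0,-2,-9.4,-0.055,0,0,0],[0,-2,-9.4,-0.055,0,0,0],[0,-2,-9.4,-0.055,0,0,0],[0,-2,-9.4,-0.055,0,0,0],[0,-2,-9.4,-0.055,0,0,0],[0,-2,-9.4,-0.055,0,0,0],[0,0,0,0,0,0,0],[0,0,0,0,0,0,0],[0,0,0,0,0,0,0],[0,0,0,0,0,0,0]]]}}

```text
time_s: 15.55
eef_pos: [0.4516, -0.052, 0.1918]
eef_rot: [0.207, 0.975, -0.075, -0.015]
wrist_force: [-1.8, -5.8, 3.3]
opening: 0.108
grasp_force: 60.5
```

```bash
python3 st.py 0,0,0.42
python3 - <<'E'
from tr import *
c,p,Rt,o=look("w9"); t=ctrl.camera("top"); s=ctrl.camera("side"); pickle.dump((t,s),open("ts9.pkl","wb"))
im=np.zeros((600,800,3),np.uint8)
im[:300,:400]=c["frame"][60:360,0:400]; im[:300,400:]=cv2.resize(s["frame"][190:290,160:293],(400,300),interpolation=cv2.INTER_CUBIC)
im[300:,:]=cv2.resize(t["frame"][170:230,190:350],(800,300),interpolation=cv2.INTER_CUBIC); cv2.imwrite("pics/p9.png",im)
E
```

```text
[ 0.4516 -0.052   0.1918] F [-1.76 -5.79  3.26] T [-0.7   0.01 -0.12] open 0.10837562954236298
0,0,0.42 [-0.1 -0.1  0.1] [-0.002  -0.0002 -0.0018]
```

View pics/p9.png

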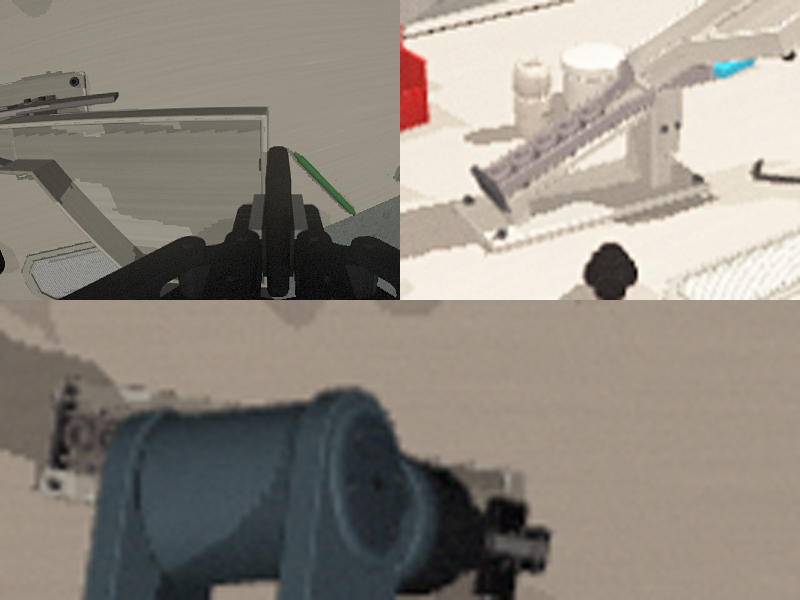

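The tray body is empty, and the side view shows the row of bushings in the groove (470–640, 80–200). I'll check the groove's height profile from the side depth.

```bash
cat > gr.py <<'E'
from tr import *
def groove(cams,s0=141):
    O=np.array([505.5,85.6,0])+R.from_euler("z",YT).apply([-1,s0,0]); O[2]=32
    Rg=R.from_euler("z",YT)*R.from_euler("x",-np.radians(22))
    L=np.vstack([Rg.inv().apply(cloud(c,f).reshape(-1,3)*1e3-O) for c,f in cams])
    for y in range(8,-172,-4):
        row=[]
        for x in range(-18,19,4):
            s=L[(abs(L[:,0]-x)<2)&(abs(L[:,1]-y)<2)&(abs(L[:,2]-8)<30)]
            row.append("%3d"%np.median(s[:,2]) if len(s) else "  .")
        print("%4d"%y," ".join(row))
E
python3 - <<'E'
from gr import *
t,s=pickle.load(open("ts9.pkl","rb")); groove([(s,False)])
E
```

```text
8   1   8   .   9  11  13   .   .  10   .
   4   6  13  12  11  13  13   .  12  11   .
   0   8   3  11  11  13   .  12  12   .  12
  -4   5   .  15  13   .   .  12   9  13   .
  -8   5   9  11  10  14  13  13   .   .  11
 -12  10   4   .   .  10  14   .  12  12   .
 -16   6   1   .  12  14   .  13   .  12   .
 -20   8   6  11  11   9   .  13  14  11   .
 -24   3   7  10  12   .   .  12  11  13   .
 -28   5   7   .  12  15  13  11  14  12   .
 -32   4   5  10  12   7   .  13   .  12   .
 -36   3   7   .  12  12  14  12  14   9   .
 -40   6   9  12  13  14   .  14   .  11   .
 -44   4   8  12  10  12   .  11  10  12   .
 -48   5  10  13  14   .   .  10  11   .  10
 -52   4   8  13  10  14   .  12  13   .   .
 -56   7   5  10  10  14   9  13   .  12   .
 -60   8   .   .  13  10  12  14   .  10   .
 -64   7  11   .  11  12   .  13  15  12   .
 -68   6   9   9  13   .   .  12   8   .  10
 -72   8   9  11  14   .  12  13  11  12   .
 -76   4   5   .  12  13  13  13   .   .  12
 -80   5   6   .  12   8  14   .   .  10  10
 -84   4   8   .  10   .  12  14   .  10  12
 -88   5   5  12  12  1
[... 221 characters left out ...]
.   .   .   0   0   8   9
-112   7   5   .   .   .   .   0   0   4   6
-116   7   3  10   .   .   2   1   0   5   6
-120   7  12   .   .   .   .   .   0   7   7
-124   3 -17 -21 -21 -21   0   1   1   4   6
-128   4 -17 -18   .   .   .   0   0   1   8
-132   8   .   .   .   .   1   1   .   0  10
-136   9   .   .   .   6   5   .   0   2  13
-140  19  21   9  10   8   4   7   4   0  12
-144  19  25   8   7   9  10   .  19  21   9
-148  23  13   .   .   .   .   8  15  20  24
-152  26  14   .   .   .   .   .  23  22  24
-156  16  16   .   .   .   .   .  27  24  28
-160  28  15   .   .   .   .   .  24  26  20
-164  22  18  15   .   .   .   .  24  23  30
-168  22  17  31   .   .   .   .   .  27   0
```

The groove holds a continuous flat row from the stop to about -102 on my estimated origin, 107 mm long at height 14, which is five bushings. The groove behind it is empty. Untipping and lifting off.

Emit:
{"fn": "jog_arm", "kwargs": {"series": [[[0,1.6,10.4,0.06,0,0,0],[0,1.6,10.4,0.06,0,0,0],[0,1.6,10.4,0.06,0,0,0],[0,1.6,10.4,0.06,0,0,0],[0,1.6,10.4,0.06,0,0,0],[0,1.6,10.4,0.06,0,0,0],[0,1.6,9.9,0.06,0,0,0],[0,2.5,0,0,0,0,0],[0,1,-5,0,0,0,0],[0,0,-15,0,0,0,0]]]}}

```text
time_s: 16.7
eef_pos: [0.4454, -0.0817, 0.1433]
eef_rot: [-0.001, 0.997, -0.076, -0.001]
wrist_force: [-0.1, 0.1, -3.9]
opening: 0.106
grasp_force: 59.9
```

```bash
python3 st.py
python3 - <<'E'
from tr import *
o=ctrl.get_obs();p=np.array(o["eef_pos"]);Rt=rot(o["eef_rot"])
Rtt=R.from_euler("z",np.radians(-10.55))*R.from_matrix(M)
print([v.round(4) for v in delta(p,Rt,np.array([541.6,-255.7,36.5]),Rtt)])
E
```

```text
[ 0.4454 -0.0817  0.1433] F [-0.12  0.11 -3.91] T [-0.26  0.04  0.02] open 0.10587848492155938
[array([121.9101, 157.5084, 106.1831]), array([-0.002 ,  0.0029,  0.0311])]
```

Emit:
{"fn": "jog_arm", "kwargs": {"series": [[[0,0,-20,0,0,0,0],[0,0,-20,0,0,0,0],[10,20,0,0,0,0,0],[20,25,0,0,0,0,0],[20,25,0,0,0,0,0],[20,25,0,0,0,0,0],[20,25,0,0,0,0,0],[20,25,0,0,0,0,0],[11.9,12.5,0,0,0,0,0],[0,0,20,-0.002,0.003,0.031,0]]]}}

```text
time_s: 17.7
eef_pos: [0.5465, -0.2596, 0.1674]
eef_rot: [0.003, 0.996, -0.092, 0.005]
wrist_force: [1.1, -0.5, -3.7]
opening: 0.108
grasp_force: 60.0
```

Run:
```python
from tr import *
o=ctrl.get_obs();p=np.array(o["eef_pos"]);Rt=rot(o["eef_rot"])
Rtt=R.from_euler("z",np.radians(-10.55))*R.from_matrix(M)
print(p,o["wrist_force"],[v.round(4) for v in delta(p,Rt,np.array([541.6,-255.7,36.5]),Rtt)])
c=ctrl.camera("wrist");T=rep(c,p,Rt)
```

```text
[ 0.54653561 -0.2596212   0.16738486] [ 1.10481103 -0.54384972 -3.69186265] [array([ -6.9562,  -3.5695, 130.8031]), array([ 0.0048, -0.0106, -0.0008])]
floor z at (32,60) 11.36 slopes [-0.007 -0.003] 1530
wall x0 45.6 yaw slope -0.0059
[(1.399999976158142, 61.400001525878906), (3.4000000953674316, 32.400001525878906)]
```

Emit:
{"fn": "jog_arm", "kwargs": {"series": [[[-3,-1.5,20,0,0,0,0],[-4,-2,30,0,0,0,0],[0,0,30,0,0,0,0],[0,0,25,0,0,0,0],[0,0,12,0,0,0,0],[0,0,6,0,0,0,0],[0,0,3,0,0,0,0],[0,0,0,0,0,0,0],[0,0,0,0,0,0,0],[0,0,0,0,0,0,0]]]}}

```text
time_s: 18.75
eef_pos: [0.538, -0.2527, 0.0392]
eef_rot: [0.001, 0.996, -0.092, 0.003]
wrist_force: [-0.1, -0.9, -4.5]
opening: 0.106
grasp_force: 60.0
```

Run:
```python
from tr import *
o=ctrl.get_obs();p=np.array(o["eef_pos"]);Rt=rot(o["eef_rot"])
Rtt=R.from_euler("z",np.radians(-10.55))*R.from_matrix(M)
print(p,o["wrist_force"],o["torque"],[v.round(4) for v in delta(p,Rt,np.array([541.6,-255.7,36.5]),Rtt)])
```

```text
[ 0.53796485 -0.25266397  0.03920706] [-0.06976704 -0.86100878 -4.537756  ] [-0.22266298  0.10543206 -0.00532891] [array([4.1154, 2.3155, 2.7316]), array([ 0.0013, -0.0052, -0.    ])]
```

Emit:
{"fn": "jog_arm", "kwargs": {"series": [[[0,0,0.5,0.001,-0.005,0,0],[0,0,0.5,0,0,0,0],[0,0,0.5,0,0,0,0],[0,0,0.5,0,0,0,0],[0,0,0.4,0,0,0,0],[0,0,0.3,0,0,0,0],[0,0,0,0,0,0,0],[0,0,0,0,0,0,0],[0,0,0,0,0,0,0],[0,0,0,0,0,0,0]]]}}

```text
time_s: 19.75
eef_pos: [0.5379, -0.2526, 0.0366]
eef_rot: [0.0, 0.996, -0.092, -0.0]
wrist_force: [-2.4, 1.0, 4.8]
opening: 0.107
grasp_force: 61.6
```

The tray is standing (upward force). Releasing to 35 mm, then retreating straight up.

Emit:
{"fn": "jog_arm", "kwargs": {"series": [[[0,0,0,0,0,0,35],[0,0,0,0,0,0,35],[0,0,0,0,0,0,35],[0,0,0,0,0,0,35],[0,0,0,0,0,0,35],[0,0,0,0,0,0,35],[0,0,-10,0,0,0,35],[0,0,-30,0,0,0,35],[0,0,-40,0,0,0,35],[0,0,-40,0,0,0,35]]]}}

```text
time_s: 20.75
eef_pos: [0.5371, -0.252, 0.157]
eef_rot: [-0.001, 0.996, -0.092, -0.001]
wrist_force: [1.0, -1.4, 0.4]
opening: 0.41
grasp_force: 0.0
```

Emit:
{"fn": "jog_arm", "kwargs": {"series": [[[0,0,-40,0,0,0,35],[0,0,-40,0,0,0,35],[-20,-40,0,0,0,0,35],[-20,-40,0,0,0,0,35],[-20,-40,0,0,0,0,35],[-20,-40,0,0,0,0,35],[-20,-40,0,0,0,0,35],[0,0,0,0,0,0,35],[0,0,0,0,0,0,35],[0,0,0,0,0,0,35]]]}}

```text
time_s: 21.75
eef_pos: [0.4764, -0.0382, 0.2362]
eef_rot: [-0.0, 0.996, -0.092, -0.0]
wrist_force: [0.7, -0.0, 1.0]
opening: 0.411
grasp_force: 0.0
```

Run:
```python
from tr import *
c,p,Rt,o=look("w10"); print(p,o["wrist_force"])
cv2.imwrite("pics/p10.png",cv2.resize(c["frame"][0:300,:400],None,fx=2,fy=2,interpolation=cv2.INTER_CUBIC))
C=cloud(c).reshape(-1,3)*1e3
L=R.from_euler("z",np.radians(-10.55)).inv().apply(C-[553,-171,0])
f=L[(L[:,0]>-30)&(L[:,0]<40)&(abs(L[:,1])<60)&(abs(L[:,2]-11)<4)]; A=np.c_[f[:,:2],np.ones(len(f))]; print("tray floor slopes,z",np.linalg.lstsq(A,f[:,2],rcond=None)[0].round(4),len(f))
```

```text
[ 0.47635889 -0.03845532  0.23601521] [-0.66064364  0.03171837  0.81504589]
tray floor slopes,z [-1.40000e-03  8.00000e-04  1.14241e+01] 4860
```

View pics/p10.png

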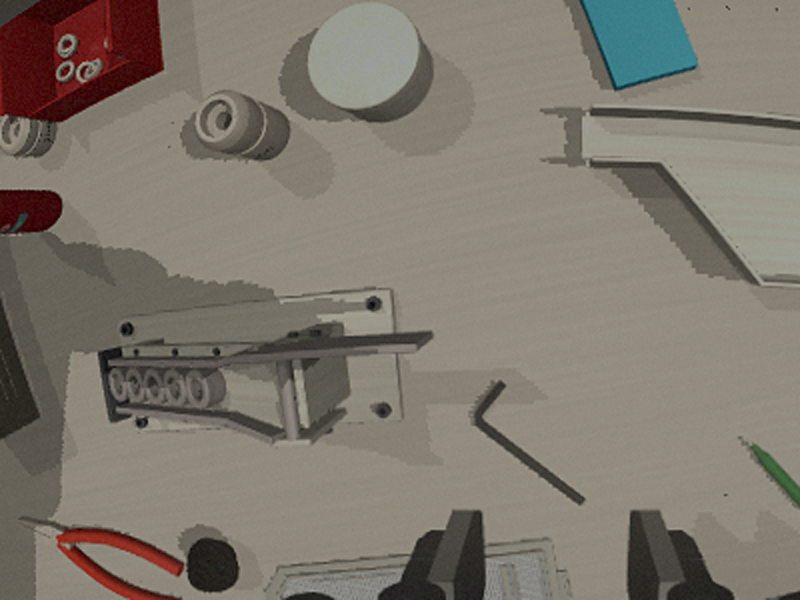

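The picture shows five rings flat in one row in the straight groove (118–205, 385). The empty tray stands level at the right, and nothing else has moved. Handing in.

```bash
python3 -c "
from bench import ctrl
print(ctrl.hand_in())"
```

```text
the job is handed in; nothing more can be done
None
```

All five bushings lie flat in one row in the straight groove, the empty tray stands level on the bench near where it started, and the job was handed in at about 22 s of the 61 s allowed; no verdict came back from the hand-in.

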